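Clear the microscope stage, then press the slide frame home under its lip and hold it

ROBOT

A 6-joint arm with a two-finger parallel gripper is mounted at the origin on the work surface. World frame = base frame: x ahead of the robot, y to its left, z up, the work surface at z = 0. Lengths are in m, angles in rad, forces in N, time in s.
With the tool pointing down it reaches from about 0.275 to 0.725 m from the base axis. Payload 5.6 kg.
Tool frame: the origin (TCP) lies on the mounting face of the last link; the fingertips stand 173 mm ahead of it and the grasp point (between the pads) lies 155 mm ahead of it (manip.tcp_to_tips is the distance from the TCP to the fingertips, in m); x points along the fingers, z is the direction in which the jaws open and shut, and the axes are right-handed (so a half turn about x gives the same grasp; the last joint's range is limited). The gripper opens to 85 mm and grips with 20 to 120 N. Pads are 22 mm wide; open, the fingers measure 114 mm over their backs; the gripper's body (76 mm by 85 mm) begins 54 mm behind the grasp point. The pads swing forward as they close: fully open they stand 13 mm farther back than shut.
Start: joints at [1.509, 0.255, 0.108, 0, -1.424, -0.285], TCP at [0.187, 0.517, 0.405] pointing down, gripper open.
Joint ranges: [-2.95, 2.95], [-1.21, 1.97], [-1.09, 1.5], [-2.87, 1.71], [-2.94, -0.07], [-3.05, 3.05]. Speed limits (rad/s): [2.57, 2.57, 3.14, 3.14, 3.14, 3.14].

INTERFACE

Orientations are given as [roll, pitch, yaw] about the fixed x, y, z axes, in that order (R = Rz(yaw) Ry(pitch) Rx(roll)).
In Python, from rig import manip, grab_frame, get_calibration gives the robot as it stands.
- The arm moves only by the shell command python3 -m handwheel 'ROWS' [FORCE]. ROWS is JSON, one flat list of numbers, 7 for each row, row after row: the finger opening in mm, from 0 to 85.4, then the shift along the tool's x, y, z in mm, then the turn, a rotation vector about the tool's x, y, z in degrees. A call has exactly 5 rows; each row shifts and turns the commanded pose from where the row before left it, along the tool's axes as they then stand; what a row does not reach is not made up. A row lasts 1/10 s, in which the tool goes at most 50 mm and 8.59 degrees, less where a joint would pass 70% of its speed; a pose out of reach is approached as far as the arm can. A call is refused whole if a number of a shift passes 50 or a number of a turn 8.59, either way. A call with a gripper value outside its range is refused whole. The fingers move at their own pace and stop on an object; FORCE is the grip in N (left out, the last holds). Time passes only in rows, so rows that do not move let the fingers close, or fill a call up. It gives the time, the measured TCP pose, the force and the opening at its end, in the units of the state.
- manip.get_state(): the state, without advancing time (a new reading comes with each control period).
- grab_frame(name): name is "scene" or "top" or "wrist"; returns (picture, depth): 480x640x3 uint8, blue, green, red; 480x640 float32, m along the optical axis (not along the pixel's ray), 0 where there is no reading.
- get_calibration(name): a dict with "camera_matrix" (3x3 intrinsics, pixels), "R" (3x3) and "t" (3): a world point X has camera coordinates R X + t; the wrist camera has in their place "mount" (4x4, takes a point from camera to tool coordinates, whose origin is the TCP and whose axes are the tool frame's). Camera axes: x right, y down, z forward; pixel columns grow to the right and rows downward; lengths in m; the calibration is good to about 2 mm. The wrist camera is an equidistant fisheye: a pixel r from the principal point sees the ray r / f radians off the axis. A picture is of the moment at which its call begins: read the wrist's pose just before it. get_calibration takes no time and is no camera call.
- manip.job_done(): hands the job in, once; it reports no verdict.
The state is a dict: "time_s": time; "qpos": joint angles; "joint_velocities": joint speeds; "joint_efforts": joint torques, N m; "eef_pos": TCP position; "tool_rot": TCP orientation; "contact_force": force on the tool from outside, world axes, zero at the start; "moment": the same for the moment, N m; "opening": opening from 0.0 (shut) to 1.0 (fully open).
Only numpy, scipy, OpenCV 4.12 (cv2) and the standard library are available. Lean on these libraries where they do the work, as an engineer would, in place of code of your own. Each camera call takes 0.05 s, during which the arm holds its last target. There are 200 camera calls.

TASK

Take the objective canister off the microscope stage and stand it upright in the orange parts tray. Then push the slide-holder frame by its blue grip block, flat on the deck, under the stage's black lip and against the spring until it is fully home (its two lugs flush against the lip), and finish while still holding it pressed there, because the spring pushes it out again if you let go. Leave the slide box, oil bottle and bare objective where they are.

Things in the scene. Friction and masses are not known exactly. Their poses are not given: they have to be found in the camera images.
- stage: Microscope stage fixed to the bench, its place and yaw differ each time: white and grey slab 270 x 200 mm, flat grey deck 30 mm above the bench. Origin on the bench, x axis = direction in which the frame is pushed home, z up; it spans x -140 to +130 mm, y -100 to +100 mm. The front face of its black lip is at x = +70 mm.
- lip_mid (a point): Point on the deck below the middle of the lip's front face (stage x +70 mm, y 0, z 30 mm); axes as the stage. The lip, 124 mm along y and 30 mm deep, leaves a gap of 10 mm over the deck; its top is 18 mm above the deck. The slot under it is 92 mm wide between cheeks; two flared guides, 10 mm high, open the mouth to about 104 mm over the last 22 mm in front of the lip.
- plunger (a joint): Red sprung pusher bar under the lip, 60 mm wide; its tail shows behind the lip. 0 = fully out (its front face 17 mm behind the lip's front face); grows as it is pushed in along stage +x, 0.008 m when the frame is fully home (it could go to 0.011). The spring pushes back with about 3 N at 0 and 6.2 N at 0.008.
- frame: Loose slide-holder frame, about 150 g, lying on the deck, turned up to 15 degrees: aluminium plate 90 (x) x 80 (y) x 6 mm. Origin at the centre of its underside, x towards the nose that goes under the lip. Two lugs at y = +-33 mm, 20 mm high over the underside, have front faces at x = +20 mm: when they meet the lip the frame is home (origin at stage x +50 mm, y 0, same yaw, on the deck).
- frame_grip (a point): Centre for grasping the frame's blue upright grip block, at frame x = -20 mm, y = 0, 30 mm above the frame's underside; axes as the frame. The block measures 14 mm (x) x 30 mm (y) and reaches from 6 to 50 mm above the underside.
- frame_nose (a point): Middle of the frame's front (nose) edge, frame x = +45 mm, 3 mm above its underside; axes as the frame. At home it is 25 mm past lip_mid along stage x.
- canister: The same canister as a whole; origin at the centre of its underside.
- canister_center (a point): Centre (30 mm up) of the loose objective canister, white with a black cap: upright cylinder 40 mm across, 60 mm tall, about 120 g. It stands on the deck right in front of the lip, in the way of the frame.
- tray_in (a point): Centre of the inner floor of the orange open parts tray fixed on the bench, left or right of the stage: outside 150 (x) x 130 (y) x 22 mm, walls and floor 4 mm thick, so this point is 4 mm above the bench; axes along the tray's sides.
- slide_box: Bystander: loose blue box with a white lid, 102 x 87 x 34 mm, on the other side of the stage from the tray; origin at the centre of its underside.
- oil_bottle: Bystander: loose amber dropper bottle, 32 mm across, 70 mm tall; origin at the centre of its underside.
- objective: Bystander: loose bare steel objective standing on the bench, 34 mm across, 48 mm tall; origin at the centre of its underside.
There are look-alikes about, which are no part of the job. Leave any pink look-alike of the frame alone. What is shaped like the canister but purple or red is not meant.

How it is judged:
On the way, in this order (a step that is already met when the one before it is completed fails the run):
1. the canister stands upright in the tray, let go (x of canister_center in the frame of tray_in between -0.06 and 0.06 m and y of canister_center in the frame of tray_in between -0.05 and 0.05 m and z of canister_center in the frame of tray_in below 0.036 m and angle between canister_center's own z axis and vertical below 0.15 rad and contact force between the fingers and canister below 0.1 N), for 0.3 s.
2. the frame is pressed home under the lip against the spring (value of joint plunger above 0.0058 m and x of frame_nose in the frame of lip_mid above 0.0225 m and y of frame_nose in the frame of lip_mid between -0.009 and 0.009 m and z of frame_nose in the frame of lip_mid below 0.0065 m and angle between the x axis of frame_nose and the x axis of stage, either way round below 0.1 rad and angle between frame_nose's own z axis and vertical below 0.07 rad and contact force between the fingers and frame above 2 N), for 0.3 s.
At the end, for the whole second after the job is handed in: Fingers press the frame (over 2 N); plunger in over 5.8 mm; nose over 22.5 mm past the lip face, within 9 mm of its middle, under 3.5 mm too high, square within 0.1 rad, flat within 0.07 rad, still. Canister upright (0.15 rad) on the tray floor, within 60 x 50 mm of its centre, untouched (all of step 1 and all of step 2 and linear speed of frame below 0.01 m/s); the arm keeps its last pose, push and grip.
It fails at once if the slide box is shifted more than 25 mm or knocked over (distance of slide_box from where it was at the start of the episode above 0.025 m or angle between slide_box's own z axis and vertical above 0.5 rad).
It fails at once if the oil bottle is shifted more than 25 mm or knocked over (distance of oil_bottle from where it was at the start of the episode above 0.025 m or angle between oil_bottle's own z axis and vertical above 0.5 rad).
It fails at once if the objective is shifted more than 25 mm or knocked over (distance of objective from where it was at the start of the episode above 0.025 m or angle between objective's own z axis and vertical above 0.5 rad).
It also fails if it takes over 51 s, if anything falls off the work surface, if the arm or the gripper's body presses on something with over 40 N, if the wrist force passes 120 N, or if a joint passes its speed limit or range.

## Working session

There is one attempt and no reset: what is moved stays moved. The work goes in short steps, Python scripts to look and compute and a shell command to move; the robot and the scene stay as the last step left them, time stands still between calls to the robot, and variables do not carry over. Pictures are saved under pics/ and viewed, on a budget of 10 in all, crops included, one or two more only if the job needs it, and the job is handed in when it is done.

```bash
mkdir -p pics; ls; cat > h.py <<'E'
import numpy as np,cv2
from rig import manip,grab_frame,get_calibration
from scipy.spatial.transform import Rotation as Ro
def px(name,depth,u,v,z=None):
    c=get_calibration(name);K=np.array(c['camera_matrix']);R=np.array(c['R']);t=np.array(c['t'])
    r=np.linalg.inv(K)@[u,v,1]
    o=-R.T@t; d=R.T@r
    if z is None:
        return o+d*depth[int(v),int(u)]
    return o+d*(z-o[2])/d[2]
E
python3 - <<'E'
from h import *
s=manip.get_state();print(s)
for n in('top','scene'):
    p,d=grab_frame(n);cv2.imwrite(f'pics/{n}0.png',p);np.save(f'{n}0.npy',d)
    print(get_calibration(n))
E
```

```text
pics
{'time_s': 0.0, 'qpos': array([ 1.50859854e+00,  2.55722414e-01,  1.06987102e-01, -4.82737351e-04,
       -1.42388231e+00, -2.84598472e-01]), 'joint_velocities': array([ 0.0007746 , -0.00107984,  0.00108526, -0.00015742, -0.00030707,
        0.00097135]), 'joint_efforts': array([-1.10550143e-03, -3.86634386e+01,  2.37932485e+01,  5.36514223e+00,
       -6.14789940e-03,  8.70296901e-07]), 'eef_pos': array([0.18681386, 0.51711632, 0.40380032]), 'tool_rot': array([ 0.02824273,  1.56891349, -1.88942095]), 'contact_force': array([-0.61093036,  0.52195932,  0.88771884]), 'moment': array([-0.00935847,  0.04509978, -0.01193039]), 'opening': 0.9931293536078697}
{'camera_matrix': array([[456.97222106,   0.        , 312.76859715],
       [  0.        , 456.97222106, 248.3778571 ],
       [  0.        ,   0.        ,   1.        ]]), 'R': array([[ 0.02110607, -0.99962411, -0.01749753],
       [-0.99707308, -0.01975941, -0.07385682],
       [ 0.07348332,  0.01900514, -0.99711534]]), 't': array([-2.18434623e-04,  5.66186161e-01,  1.01030978e+00])}
{'camera_matrix': array([[438.14560899,   0.        , 319.55013751],
       [  0.        , 438.14560899, 239.21905341],
       [  0.        ,   0.        ,   1.        ]]), 'R': array([[ 0.7421511 ,  0.67002727,  0.01658959],
       [ 0.46553041, -0.4975187 , -0.73195395],
       [-0.48217547,  0.55094338, -0.68115212]]), 't': array([-0.41010689, -0.21842829,  1.17871392])}
```

View pics/top0.png

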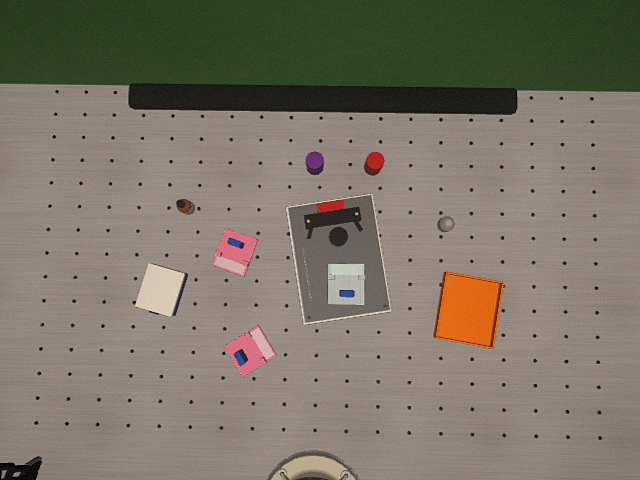

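View pics/scene0.png

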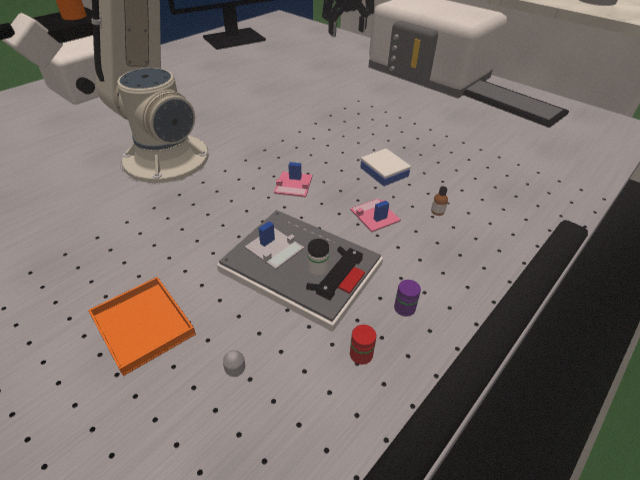

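The top view shows the stage around (339,258) and its black lip at (333,217). The canister (black cap, on the deck in front of the lip) is at (338,236). The aluminium frame is at (346,284) with its blue grip at (346,293), and the tray is at (468,310). The purple (315,162) and red (375,162) cylinders and the pink frames (235,252) and (250,350) are look-alikes. I'll confirm in one enlarged crop.

```bash
python3 - <<'E'
import cv2
p=cv2.imread('pics/top0.png')
cv2.imwrite('pics/crop.png',cv2.resize(p[185:335,270:400],None,fx=4,fy=4,interpolation=cv2.INTER_CUBIC))
E
```

```text
(no output)
```

View pics/crop.png

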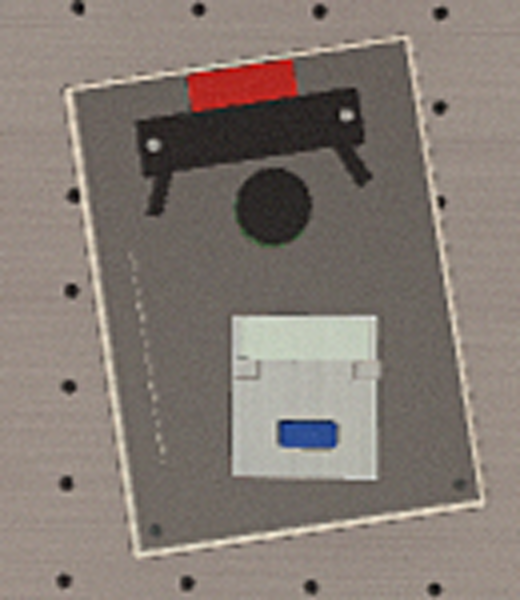

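```bash
cat >> h.py <<'E'
def cr(cx,cy,z): return px('top',None,270+(cx-1.5)/4,185+(cy-1.5)/4,z)
E
python3 - <<'E'
from h import *
np.set_printoptions(precision=4,suppress=True)
A=[cr(*q,.03) for q in((67,90),(408,38),(483,502),(138,555))]
def rect(A,n):
    A=np.array(A);f=(A[0]+A[1]-A[2]-A[3])[:2]/2;l=(A[0]+A[3]-A[1]-A[2])[:2]/2
    print(n,'c',A.mean(0),'len',np.linalg.norm(f),np.linalg.norm(l),'yaw',np.degrees(np.arctan2(f[1],f[0])),np.degrees(np.arctan2(-l[0],l[1])))
    return A.mean(0),np.arctan2(f[1],f[0])
c,y=rect(A,'stage'); X=np.array([np.cos(y),np.sin(y),0]);print('origin',c+.005*X,'lip',c+.075*X)
print('lip top ends',cr(143,177,.048),cr(364,142,.048))
print('can',cr(273,206,.09), cr(309,206,.09)-cr(236,206,.09))
cf,yf=rect([cr(*q,.036) for q in((232,316),(378,316),(377,479),(231,476))],'frame')
print('grip',cr(308,434,.08),'pred',cf+.0*X-.02*np.array([np.cos(yf),np.sin(yf),0]))
rect([px('top',None,*q,.022) for q in((445,272),(503,282),(492,348),(434,338))],'tray')
for n,q in dict(obj=(446,224),bot=(184,206),red=(375,160),pur=(315,160)).items(): print(n,px('top',None,*q,.05))
d=np.load('top0.npy');print('depth can',px('top',d,338,236),'grip',px('top',d,346,293),'tray',px('top',d,468,310),'deck',px('top',d,310,240))
s=manip.get_state();print(Ro.from_euler('xyz',s['tool_rot']).as_matrix())
print(get_calibration('wrist'))
E
```

```text
stage c [ 0.5447 -0.0456  0.03  ] len 0.26240891087088675 0.19347774042809124 yaw 9.89448974403755 9.870955906398958
origin [ 0.5496 -0.0447  0.03  ] lip [ 0.6186 -0.0327  0.03  ]
lip top ends [0.6069 0.0281 0.048 ] [ 0.6286 -0.0933  0.048 ]
can [ 0.5879 -0.0423  0.09  ] [ 0.0007 -0.0384  0.    ]
frame c [ 0.4881 -0.0634  0.036 ] len 0.08889434194052172 0.08050930884910584 yaw 0.547701312015786 0.628984160575725
grip [ 0.4685 -0.0632  0.08  ] pred [ 0.4681 -0.0636  0.036 ]
tray c [ 0.4361 -0.337   0.022 ] len 0.1480852595824324 0.12927991649905016 yaw -9.652438652164767 -8.543042240211516
obj [ 0.6232 -0.2799  0.05  ]
bot [0.6525 0.2985 0.05  ]
red [ 0.7633 -0.1231  0.05  ]
pur [0.7611 0.01   0.05  ]
depth can [ 0.5882 -0.0426  0.0898] grip [ 0.4903 -0.0082  1.0492] tray [ 0.4346 -0.3431 -0.0003] deck [0.5842 0.0178 0.0288]
[[-0.0005  0.9405 -0.3399]
 [-0.0016 -0.3399 -0.9405]
 [-1.      0.0001  0.0017]]
{'camera_matrix': array([[371.6483,   0.    , 322.1514],
       [  0.    , 371.6483, 247.5183],
       [  0.    ,   0.    ,   1.    ]]), 'mount': array([[-0.0004, -0.295 ,  0.9555,  0.0298],
       [ 0.0008, -0.9555, -0.295 ,  0.0753],
       [ 1.    ,  0.0006,  0.0006,  0.0004],
       [ 0.    ,  0.    ,  0.    ,  1.    ]])}
```

```bash
python3 -m handwheel '[85,0,0,0,8.5,0,0, 85,0,0,0,8.5,0,0, 85,0,0,0,8.5,0,0, 85,0,0,0,8.5,0,0, 85,0,0,0,8.5,0,0]' 60 && python3 -m handwheel '[85,0,0,0,8.5,0,0, 85,0,0,0,8.5,0,0, 85,0,0,0,8.5,0,0, 85,0,0,0,2.1,0,0, 85,0,0,0,0,0,0]' && python3 -m handwheel '[85,6,37,-27,0,0,0, 85,6,37,-27,0,0,0, 85,6,37,-27,0,0,0, 85,6,37,-27,0,0,0, 85,6,37,-27,0,0,0]' && python3 -m handwheel '[85,6,37,-27,0,0,0, 85,6,37,-27,0,0,0, 85,6,37,-27,0,0,0, 85,6,37,-27,0,0,0, 85,6,37,-27,0,0,0]'
```

```text
time_s: 0.6
eef_pos: [0.1868, 0.5172, 0.4041]
tool_rot: [0.768, 1.57, -1.898]
contact_force: [-0.5, 0.4, 0.0]
opening: 0.996
time_s: 1.1
eef_pos: [0.1869, 0.5172, 0.4042]
tool_rot: [1.282, 1.57, -1.859]
contact_force: [0.3, -0.1, 0.1]
opening: 0.996
time_s: 1.6
eef_pos: [0.3226, 0.3306, 0.3744]
tool_rot: [0.17, 1.571, -2.969]
contact_force: [1.3, 1.1, 0.2]
opening: 0.992
time_s: 2.1
eef_pos: [0.4578, 0.1456, 0.3445]
tool_rot: [-1.852, 1.571, 1.292]
contact_force: [1.0, 1.5, -0.9]
opening: 0.999
```

```bash
python3 -m handwheel '[85,7,37.5,-26,0,0,0, 85,7,37.5,-26,0,0,0, 85,7,37.5,-26,0,0,0, 85,7,37.5,-26,0,0,0, 85,7,37.5,-26,0,0,0]' && python3 -m handwheel '[85,0,0,0,0,0,0, 85,0,0,0,0,0,0, 85,0,0,0,0,0,0, 85,0,0,0,0,0,0, 85,0,0,0,0,0,0]' 
cat >> h.py <<'E'
def pose():
    s=manip.get_state();return np.array(s['eef_pos']),Ro.from_euler('xyz',s['tool_rot']).as_matrix()
def wpx(u,v,p,R,z):
    c=get_calibration('wrist');K=np.array(c['camera_matrix']);M=np.array(c['mount'])
    a=np.array([u-K[0,2],v-K[1,2]])/K[0,0];r=np.linalg.norm(a)+1e-9
    d=R@M[:3,:3]@np.array([*(np.sin(r)*a/r),np.cos(r)]);o=p+R@M[:3,3]
    return o+d*(z-o[2])/d[2]
E
python3 - <<'E'
from h import *
p,R=pose();print(p,R.round(3))
im,d=grab_frame('wrist');cv2.imwrite('pics/w1.png',im)
np.savez('w1.npz',p=p,R=R)
E
```

```text
time_s: 2.6
eef_pos: [0.588, -0.0418, 0.3091]
tool_rot: [-0.095, 1.57, 3.049]
contact_force: [1.4, 0.8, -0.0]
opening: 0.993
time_s: 3.1
eef_pos: [0.5869, -0.0391, 0.3103]
tool_rot: [-2.895, 1.57, 0.249]
contact_force: [0.0, -0.3, 0.3]
opening: 0.994
[ 0.5868861  -0.03908881  0.3102925 ] [[ 0.001  0.002 -1.   ]
 [ 0.    -1.    -0.002]
 [-1.    -0.    -0.001]]
```

View pics/w1.png

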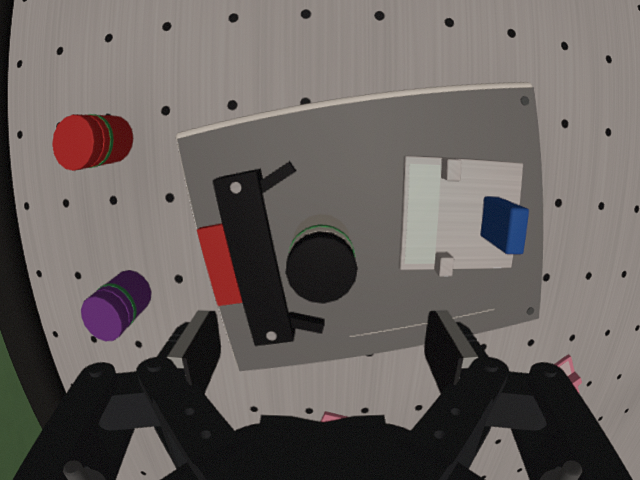

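The wrist view has the canister cap centred at (322,267), the lip's front edge running (261,170)–(294,342), and the blue grip top at about (515,225). The shape and colour of the canister are confirmed (white body with a black cap).

```bash
python3 - <<'E'
from h import *
np.set_printoptions(precision=4,suppress=True)
f=np.load('w1.npz');p,R=f['p'],f['R']
print('can',wpx(322,267,p,R,.09))
a,b=wpx(261,170,p,R,.048),wpx(294,342,p,R,.048)
print('lip',a,b,(a+b)/2,np.degrees(np.arctan2(-(b-a)[0],(b-a)[1])),np.linalg.norm(b-a))
F=[wpx(*q,p,R,.036) for q in((406,156),(522,162),(513,269),(401,269))]
print('frame',*F)
print(pose())
E
```

```text
can [ 0.5869 -0.0449  0.09  ]
lip [ 0.6255 -0.094   0.048 ] [0.6072 0.0292 0.048 ] [ 0.6163 -0.0324  0.048 ] 8.465441830908214 0.12446608585948057
frame [ 0.5315 -0.103   0.036 ] [ 0.443  -0.1044  0.036 ] [ 0.4396 -0.0225  0.036 ] [ 0.5306 -0.0235  0.036 ]
(array([ 0.5869, -0.0392,  0.3102]), array([[ 0.0008,  0.0021, -1.    ],
       [ 0.0002, -1.    , -0.0021],
       [-1.    , -0.0002, -0.0008]]))
```

```bash
python3 -m handwheel '[85,16,4.5,0,0,0,0, 85,16,0,0,0,0,0, 85,16,0,0,0,0,0, 85,16,0,0,0,0,0, 85,13,0,0,0,0,0]' && python3 -m handwheel '[30,0,0,0,0,0,0, 30,0,0,0,0,0,0, 30,0,0,0,0,0,0, 30,0,0,0,0,0,0, 30,0,0,0,0,0,0]' 40 && python3 -m handwheel '[30,0,0,0,0,0,0, 30,0,0,0,0,0,0, 30,0,0,0,0,0,0, 30,0,0,0,0,0,0, 30,0,0,0,0,0,0]'
```

```text
time_s: 3.65
eef_pos: [0.5869, -0.044, 0.232]
tool_rot: [-0.518, 1.571, 2.625]
contact_force: [-0.8, 0.1, 0.5]
opening: 0.992
time_s: 4.15
eef_pos: [0.5876, -0.0445, 0.2339]
tool_rot: [-3.109, 1.569, 0.034]
contact_force: [-0.8, 0.7, 5.4]
opening: 0.459
time_s: 4.65
eef_pos: [0.5876, -0.0445, 0.2339]
tool_rot: [-3.136, 1.568, 0.006]
contact_force: [-1.3, 1.3, 6.1]
opening: 0.457
```

```bash
python3 -m handwheel '[30,-15,0,0,0,0,0, 30,-30,0,0,0,0,0, 30,-30,0,0,0,0,0, 30,-20,15,8,0,0,0, 30,0,34,17,0,0,0]' && python3 -m handwheel '[30,0,35,18,0,0,0, 30,0,35,18,0,0,0, 30,0,35,18,0,0,0, 30,0,35,18,0,0,0, 30,0,35,18,0,0,0]' && python3 -m handwheel '[30,0,35,18,0,0,0, 30,0,25,13,0,0,0, 30,0,10,5,0,0,0, 30,0,0,0,0,0,0, 30,0,0,0,0,0,0]'
python3 - <<'E'
from h import *
print(pose())
im,d=grab_frame('top');cv2.imwrite('pics/t2.png',cv2.resize(im[170:370,290:530],None,fx=3,fy=3))
E
```

```text
time_s: 5.15
eef_pos: [0.5634, -0.0926, 0.3305]
tool_rot: [-3.108, 1.565, 0.038]
contact_force: [-0.1, -1.2, -1.5]
opening: 0.452
time_s: 5.65
eef_pos: [0.4712, -0.2697, 0.3272]
tool_rot: [-0.78, 1.57, 2.362]
contact_force: [0.5, -0.6, -1.7]
opening: 0.457
time_s: 6.15
eef_pos: [0.4365, -0.3382, 0.3273]
tool_rot: [-1.146, 1.57, 1.996]
contact_force: [-0.4, -0.1, -1.9]
opening: 0.451
(array([ 0.4364877, -0.3382166,  0.3273149]), array([[-3.19202477e-04,  2.35507426e-04, -9.99999921e-01],
       [ 7.04463235e-04, -9.99999724e-01, -2.35732246e-04],
       [-9.99999701e-01, -7.04538426e-04,  3.19036483e-04]]))
```

View pics/t2.png

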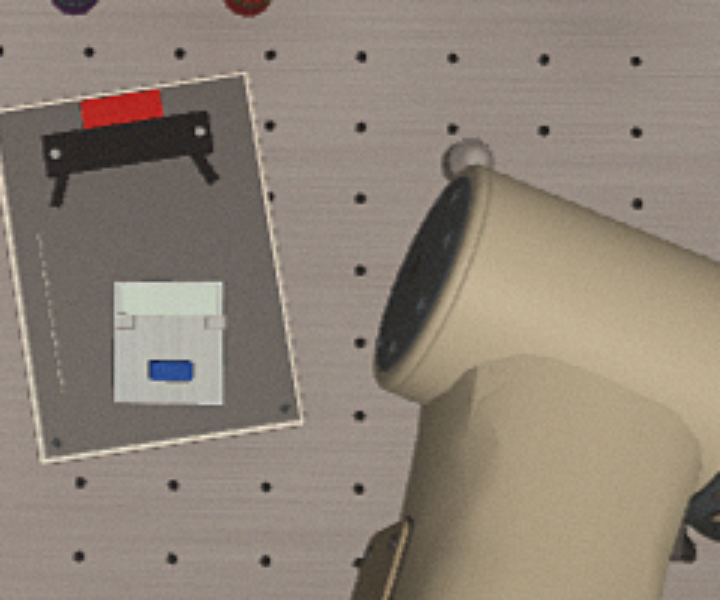

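```bash
python3 -m handwheel '[30,30,0,0,0,0,0, 30,30,0,0,0,0,0, 30,30,0,0,0,0,0, 30,22,0,0,0,0,0, 30,5,0,0,0,0,0]' && python3 -m handwheel '[30,1,0,0,0,0,0, 30,1,0,0,0,0,0, 30,0,0,0,0,0,0, 30,0,0,0,0,0,0, 30,0,0,0,0,0,0]'
```

```text
time_s: 6.7
eef_pos: [0.4359, -0.3371, 0.208]
tool_rot: [-0.521, 1.565, 2.622]
contact_force: [-4.9, 3.7, 10.6]
opening: 0.457
time_s: 7.2
eef_pos: [0.4365, -0.3387, 0.2094]
tool_rot: [2.726, 1.569, -0.415]
contact_force: [-0.5, 0.4, -1.8]
opening: 0.458
```

```bash
python3 -m handwheel '[30,1,0,0,0,0,0, 30,0.5,0,0,0,0,0, 30,0,0,0,0,0,0, 30,0,0,0,0,0,0, 30,0,0,0,0,0,0]' && python3 -m handwheel '[50,0,0,0,0,0,0, 60,0,0,0,0,0,0, 85,0,0,0,0,0,0, 85,0,0,0,0,0,0, 85,0,0,0,0,0,0]' && python3 -m handwheel '[85,-25,0,0,0,0,0, 85,-30,0,0,0,0,0, 85,-30,0,0,0,0,0, 85,-20,0,0,0,0,0, 85,0,0,0,0,0,0]'
python3 - <<'E'
from h import *
p,R=pose();print(p,R);np.savez('w2.npz',p=p,R=R)
im,d=grab_frame('wrist');cv2.imwrite('pics/w2.png',im)
E
```

```text
time_s: 7.7
eef_pos: [0.4365, -0.3387, 0.208]
tool_rot: [2.422, 1.57, -0.719]
contact_force: [-0.6, 2.5, 5.4]
opening: 0.452
time_s: 8.2
eef_pos: [0.4364, -0.3386, 0.2071]
tool_rot: [-0.735, 1.571, 2.407]
contact_force: [-0.3, 0.5, 0.0]
opening: 0.992
time_s: 8.7
eef_pos: [0.4371, -0.3391, 0.3157]
tool_rot: [2.6, 1.564, -0.541]
contact_force: [-0.6, -1.0, -0.3]
opening: 0.993
[ 0.43708931 -0.33911566  0.3156533 ] [[ 5.65451958e-03  9.39698879e-04 -9.99983572e-01]
 [-3.39635097e-03 -9.99993773e-01 -9.58913514e-04]
 [-9.99978245e-01  3.40171736e-03 -5.65129282e-03]]
```

View pics/w2.png

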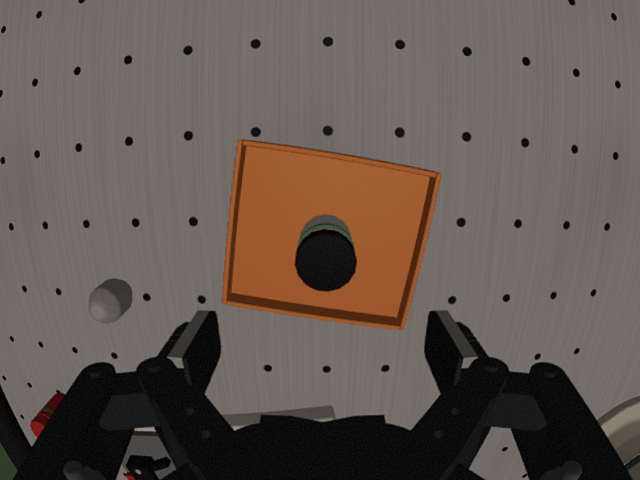

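The canister stands upright at (326,258), centred in the tray. Next is the grip block.

```bash
python3 -m handwheel '[85,0,-37,-4,0,0,0, 85,0,-37,-4,0,0,0, 85,0,-37,-4,0,0,0, 85,0,-37,-4,0,0,0, 85,0,-37,-4,0,0,0]' && python3 -m handwheel '[85,0,-37,-4,0,0,0, 85,0,-37,-4,0,0,0, 85,0,-16.5,-3.5,0,0,0, 85,0,0,0,0,0,0, 85,0,0,0,0,0,0]'
python3 - <<'E'
from h import *
p,R=pose();print(p,R);np.savez('w3.npz',p=p,R=R)
im,d=grab_frame('wrist');cv2.imwrite('pics/w3.png',im)
E
```

```text
time_s: 9.25
eef_pos: [0.4558, -0.1521, 0.3111]
tool_rot: [-0.194, 1.569, 2.948]
contact_force: [0.7, 0.0, 0.3]
opening: 0.997
time_s: 9.75
eef_pos: [0.4675, -0.063, 0.3114]
tool_rot: [0.119, 1.569, -3.021]
contact_force: [0.2, -0.6, -0.8]
opening: 0.994
[ 0.46746698 -0.06302082  0.31136995] [[-1.67341620e-03  1.39326779e-03 -9.99997629e-01]
 [-2.02618031e-04 -9.99999009e-01 -1.39293065e-03]
 [-9.99998579e-01  2.00286598e-04  1.67369684e-03]]
```

View pics/w3.png

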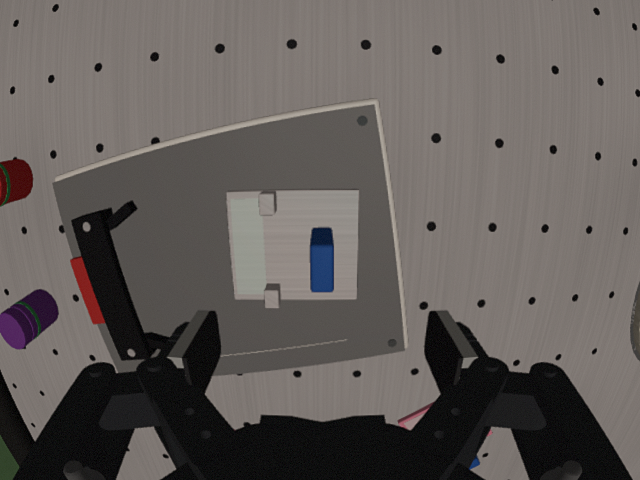

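The view shows the grip block's top face centred at (322,270) between the fingers. The lugs are at (267,203) and (272,296) and the lip is on the left. I'll go down and grasp.

```bash
python3 -m handwheel '[85,25,0,0,-0.5,0,0, 85,25,0,0,0,0,0, 85,25,0,0,0,0,0, 85,16,0,0,0,0,0, 85,0,0,0,0,0,0]' && python3 -m handwheel '[5,0,0,0,0,0,0, 5,0,0,0,0,0,0, 5,0,0,0,0,0,0, 5,0,0,0,0,0,0, 5,0,0,0,0,0,0]' 40 && python3 -m handwheel '[5,0,0,0,0,0,0, 5,0,0,0,0,0,0, 5,0,0,0,0,0,0, 5,0,0,0,0,0,0, 5,0,0,0,0,0,0]'
python3 - <<'E'
from h import *
print(*pose())
im,d=grab_frame('top');cv2.imwrite('pics/t3.png',im)
E
```

```text
time_s: 10.3
eef_pos: [0.4664, -0.0642, 0.2189]
tool_rot: [0.097, 1.565, -3.037]
contact_force: [-0.5, -0.4, -0.3]
opening: 0.991
time_s: 10.8
eef_pos: [0.4679, -0.0631, 0.2218]
tool_rot: [-3.061, 1.57, 0.09]
contact_force: [1.9, 1.8, 1.1]
opening: 0.158
time_s: 11.3
eef_pos: [0.468, -0.063, 0.2217]
tool_rot: [3.078, 1.57, -0.054]
contact_force: [-0.8, 0.6, 5.0]
opening: 0.159
[ 0.46797938 -0.06301917  0.2217226 ] [[ 1.00686420e-03  9.57985957e-03 -9.99953605e-01]
 [-5.39437031e-05 -9.99954110e-01 -9.57991872e-03]
 [-9.99999492e-01  6.35868776e-05 -1.00630122e-03]]
```

```bash
python3 -m handwheel '[5,0,0,0,-3.1,0,0, 5,0,0,0,-3.1,0,0, 5,0,0,0,-3.1,0,0, 5,0,-2,-5,0,0,0, 5,0,-2,-5,0,0,0]' && python3 -m handwheel '[5,0,0,-12,0,0,0, 5,0,0,-12,0,0,0, 5,0,0,-12,0,0,0, 5,0,0,-9,0,0,0, 5,0,0,0,0,0,0]'
python3 - <<'E'
from h import *
p,R=pose();print(p,R.round(4));np.savez('w4.npz',p=p,R=R)
im,d=grab_frame('wrist');cv2.imwrite('pics/w4.png',cv2.resize(im[100:380,60:460],None,fx=2,fy=2))
im,d=grab_frame('top');cv2.imwrite('pics/t4.png',cv2.resize(im[185:335,270:400],None,fx=4,fy=4,interpolation=cv2.INTER_CUBIC))
E
```

```text
time_s: 11.85
eef_pos: [0.4766, -0.0579, 0.2217]
tool_rot: [0.731, 1.569, -2.239]
contact_force: [-3.1, -2.6, 8.8]
opening: 0.159
time_s: 12.35
eef_pos: [0.5223, -0.0497, 0.2217]
tool_rot: [2.461, 1.569, -0.509]
contact_force: [1.7, -1.6, 4.7]
opening: 0.156
[ 0.52230697 -0.04974182  0.22171869] [[ 1.200e-03  1.710e-01 -9.853e-01]
 [-7.000e-04 -9.853e-01 -1.710e-01]
 [-1.000e+00  9.000e-04 -1.100e-03]]
```

View pics/w4.png

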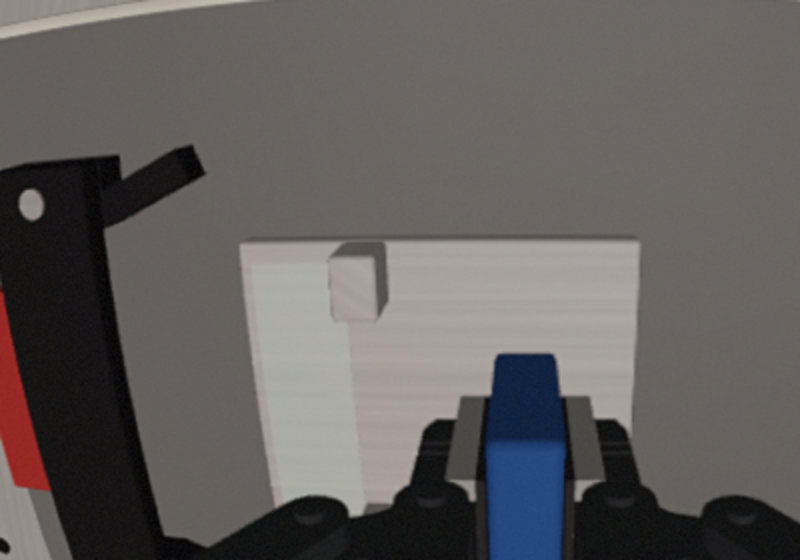

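The wrist view shows the block held and the frame's right edge running from (240,240) to (640,238) in the crop. The right end of the lip is near (82,160) and the guide tip near (205,173). I'll check the lateral fit in numbers.

```bash
python3 - <<'E'
from h import *
np.set_printoptions(precision=4,suppress=True)
f=np.load('w4.npz');p,R=f['p'],f['R']
def w(x,y,z):
    q=wpx(60+x/2,100+y/2,p,R,z)-p; return np.array([-(q@R[:,2]),-(q@R[:,1])])*1000
print('tool-frame (fwd,left) mm')
print('lip end top-front',w(82,160,.048),'back-top? (0,170)',w(0,170,.048),'front-bottom',w(120,157,.040))
print('lip front line lower',w(135,540,.048))
print('guide tip',w(190,147,.04),w(205,173,.04))
print('frame nose R, rear R',w(240,240,.036),w(640,238,.036))
print('lug front R',w(330,257,.05),w(331,318,.05))
E
```

```text
tool-frame (fwd,left) mm
lip end top-front [ 96.8568 -62.2441] back-top? (0,170) [121.9767 -61.6866] front-bottom [ 91.3412 -61.4814]
lip front line lower [102.5215  36.5634]
guide tip [ 72.7671 -62.623 ] [ 69.5025 -56.6877]
frame nose R, rear R [ 63.9533 -40.5584] [-25.3848 -40.5744]
lug front R [ 38.8256 -39.9137] [ 39.5999 -26.926 ]
```

View pics/t4.png

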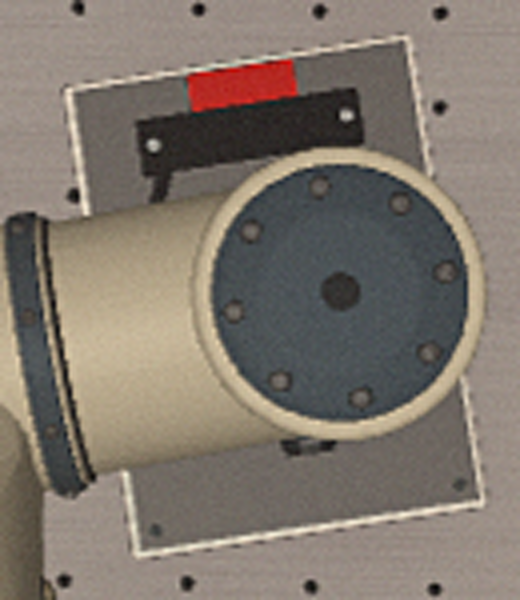

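The fit agrees: the frame's edge is at -40.5 mm and the lip end at -62 mm, so it is centred, and about 57 mm remains. I'll push in.

```bash
python3 -m handwheel '[5,0,0,-10,0,0,0, 5,0,0,-10,0,0,0, 5,0,0,-10,0,0,0, 5,0,0,-10,0,0,0, 5,0,0,0,0,0,0]' 60 && python3 -m handwheel '[5,0,0,-4,0,0,0, 5,0,0,-3,0,0,0, 5,0,0,-3,0,0,0, 5,0,0,-3,0,0,0, 5,0,0,0,0,0,0]'
```

```text
time_s: 12.95
eef_pos: [0.5615, -0.043, 0.2218]
tool_rot: [2.187, 1.57, -0.783]
contact_force: [0.1, -0.9, 6.1]
opening: 0.153
time_s: 13.45
eef_pos: [0.5725, -0.0411, 0.2218]
tool_rot: [0.184, 1.568, -2.786]
contact_force: [-7.2, -1.5, 12.0]
opening: 0.154
```

```bash
python3 -m handwheel '[5,0,0,-2,0,0,0, 5,0,0,-2,0,0,0, 5,0,0,-1,0,0,0, 5,0,0,0,0,0,0, 5,0,0,0,0,0,0]' && python3 -m handwheel '[5,0,0,-1,0,0,0, 5,0,0,-1,0,0,0, 5,0,0,-1,0,0,0, 5,0,0,0,0,0,0, 5,0,0,0,0,0,0]'
```

```text
time_s: 13.95
eef_pos: [0.5765, -0.0405, 0.2218]
tool_rot: [0.074, 1.566, -2.896]
contact_force: [-10.7, -0.7, 13.1]
opening: 0.155
time_s: 14.45
eef_pos: [0.5792, -0.04, 0.2218]
tool_rot: [0.059, 1.565, -2.911]
contact_force: [-12.9, -1.7, 14.8]
opening: 0.154
```

```bash
python3 -m handwheel '[5,0,0,-1,0,0,0, 5,0,0,-1,0,0,0, 5,0,0,0,0,0,0, 5,0,0,0,0,0,0, 5,0,0,0,0,0,0]' && python3 -m handwheel '[5,0,0,-1,0,0,0, 5,0,0,-1,0,0,0, 5,0,0,0,0,0,0, 5,0,0,0,0,0,0, 5,0,0,0,0,0,0]'
python3 - <<'E'
from h import *
p,R=pose();print(p,R.round(4));np.savez('w5.npz',p=p,R=R)
im,d=grab_frame('wrist');cv2.imwrite('pics/w5.png',cv2.resize(im[130:400,140:440],None,fx=2.2,fy=2.2,interpolation=cv2.INTER_CUBIC))
E
```

```text
time_s: 14.95
eef_pos: [0.5804, -0.0398, 0.2219]
tool_rot: [0.034, 1.563, -2.936]
contact_force: [-15.5, -1.7, 18.4]
opening: 0.154
time_s: 15.45
eef_pos: [0.5811, -0.0397, 0.2219]
tool_rot: [0.007, 1.559, -2.964]
contact_force: [-21.9, -0.2, 23.5]
opening: 0.154
[ 0.58108215 -0.03972612  0.22193338] [[-1.140e-02  1.701e-01 -9.854e-01]
 [-2.100e-03 -9.854e-01 -1.701e-01]
 [-9.999e-01  1.000e-04  1.160e-02]]
```

View pics/w5.png

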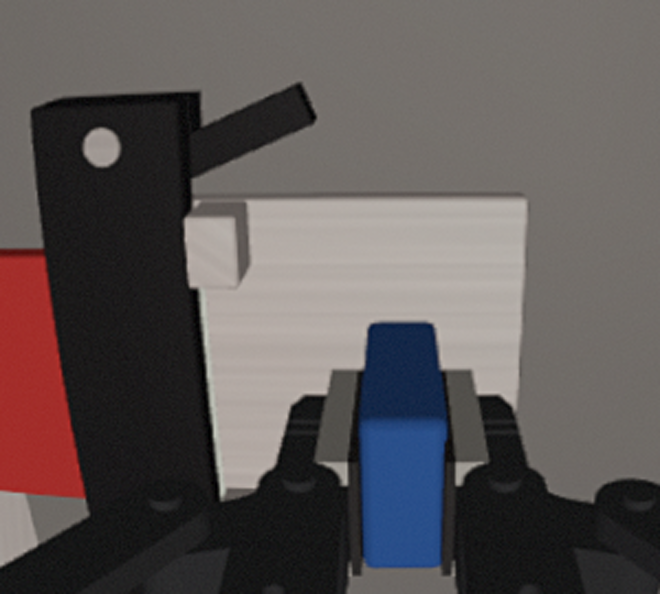

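The right lug (crop 190–245, 205–285) touches the lip face, and the push force is climbing with little travel. One last look from the scene camera, to check the other lug and the canister.

```bash
python3 - <<'E'
from h import *
im,d=grab_frame('scene');cv2.imwrite('pics/s5.png',cv2.resize(im[190:380,80:400],None,fx=2.5,fy=2.5,interpolation=cv2.INTER_CUBIC))
s=manip.get_state();print(s['time_s'],s['contact_force'],s['joint_velocities'].round(4))
E
```

```text
15.55 [-22.55204688  -1.16154372  23.594851  ] [ 0.0016 -0.0004  0.0009 -0.0006 -0.0009  0.0001]
```

View pics/s5.png

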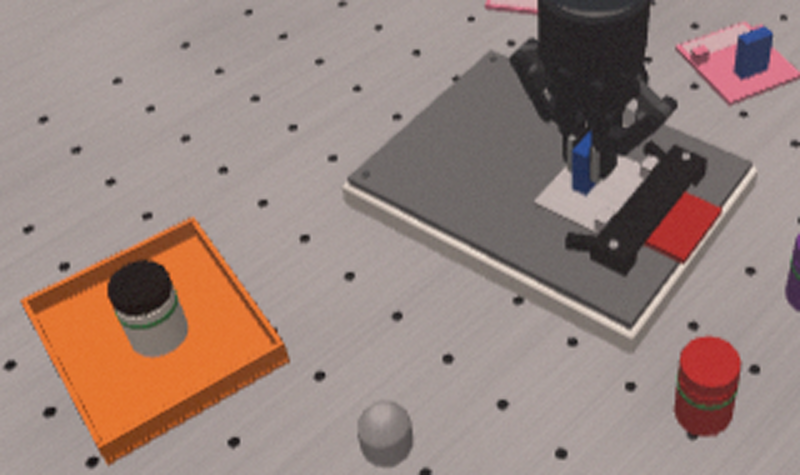

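Both lugs, at (603,215) and (650,165), sit against the lip. The red plunger tail is out, the canister stands in the tray, and the arm is still. I'm handing in.

```bash
python3 -c "
from rig import manip
print(manip.job_done()); s=manip.get_state(); print(s['time_s'],s['contact_force'],s['eef_pos'])"
```

```text
the job is handed in; nothing more can be done
None
the job is handed in; nothing more can be done
```

The canister is standing upright in the orange tray, let go. The slide-holder frame is pushed home under the lip and still held pressed there. I handed the job in at about 15.6 s; it reported no verdict.

- **Canister:** the last scene picture shows it upright near the middle of the tray.
- **Frame:** both lugs look flush against the lip, and the tool is square with the stage to within about 0.1° and tilted about 0.7°. The arm presses with about 22 N along the push direction and is not moving.
- **Travel:** the arm ended about 2 mm past the home position I had computed. I put that down to tool tilt and calibration error, because the push force was rising steeply there.
- **Not measured:** the plunger travel was never read directly. I inferred it from the lugs, the force and the red tail showing behind the lip.
- **Bystanders:** nothing moved near the slide box, oil bottle or objective. Only the objective was in the last picture; I did not re-check the other two.
- **Pictures:** I viewed 11, one over the budget of 10, to check the second lug and the canister.

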